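# Slide the greasing tray home and open the pot

### The arm

A 6-joint arm with a two-finger parallel gripper is mounted at the origin on a cart in front of the work surface, level with it; the furniture and walls round the work are solid. World frame = base frame: x ahead of the robot, y to its left, z up, the work surface at z = 0. Lengths are in m, angles in degrees, forces in N, time in s.
With the tool pointing down it reaches from about 0.275 to 0.975 m from the base axis. Payload 8.4 kg.
Tool frame: the origin (TCP) lies between the finger pads; the fingertips stand 8 mm ahead of it and the grasp point (between the pads) lies 11 mm behind it (manip.tips_ahead is the distance from the TCP to the fingertips, in m); z points along the fingers, y is the line along which they close (so a half turn about z gives the same grasp; the last joint's range is limited). The gripper opens to 92 mm and grips with 3 to 60 N. Pads are 20 mm wide; open, the fingers measure 128 mm over their backs; the gripper's body (75 mm by 189 mm) begins 69 mm behind the grasp point.
Start: joints at [-71.299, 20.225, 93.587, -0, 66.188, -0.138], TCP at [0.202, -0.592, 0.223] pointing down, gripper open.
Joint ranges: [-150.9, 150.9], [-52.94, 120.26], [3.33, 152.33], [-74.26, 254.26], [0, 154.13], [-172.89, 172.89]. Speed limits (degrees/s): [127.2, 127.2, 159.86, 180, 180, 180].

### API

Orientations are given as a 3x3 rotation matrix whose columns are the frame's x, y, z axes.
In Python, from rig import manip, imaging, close_job gives the robot as it stands.
- The arm moves only by the tool servo_tool, never from a script. Its arguments are lists of equal length, an entry for each row: "offset": the shift along the tool's x, y, z in mm, a list of three; "roll": the turn about the tool's z in rad. In form: {"offset": [[x, y, z], ...], "roll": [roll, ...]}. A call has 1 to 20 rows; each row shifts and turns the commanded pose from where the row before left it, along the tool's axes as they then stand; what a row does not reach is not made up. A row lasts 1/8 s, in which the tool goes at most 62.5 mm and 10.7 degrees, less where a joint would pass 70% of its speed; a pose out of reach is approached as far as the arm can. A call is refused whole if a number of a shift passes 62.5 or a number of a turn 0.188, either way. A call with a gripper value outside its range is refused whole. "fingers" is the closure, from 0 (fully open) to 1 (shut), set as the call begins (left out, the last holds). The fingers move at their own pace and stop on an object; "squeeze" is the grip in N (left out, the last holds). Time passes only in rows, so rows that do not move let the fingers close. It gives the time, the measured TCP pose, the force, the opening and the grip force at its end, in the units of the state.
- manip.get_state(): the state, without advancing time (a new reading comes with each control period).
- imaging.grab_frame(name): name is "side" or "top" or "wrist"; returns (picture, depth): 384x512x3 uint8, blue, green, red; 384x512 float32, m along the optical axis (not along the pixel's ray), 0 where there is no reading.
- imaging.camera_model(name): a dict with "camera_matrix" (3x3 intrinsics, pixels), "R" (3x3) and "t" (3): a world point X has camera coordinates R X + t; the wrist camera has in their place "T_tool_cam" (4x4, takes a point from camera to tool coordinates, whose origin is the TCP and whose axes are the flange's). Camera axes: x right, y down, z forward; pixel columns grow to the right and rows downward; lengths in m; the calibration is good to about 2 mm. A picture is of the moment at which its call begins: read the wrist's pose just before it. camera_model takes no time and is no camera call.
- close_job(): hands the job in; it is judged then, once.
The state is a dict: "t": time; "qpos": joint angles; "qd": joint speeds; "joint_efforts": joint torques, N m; "eef_pos": TCP position; "eef_rot": TCP orientation; "wrist_force": force on the tool from outside, world axes, zero at the start; "ft_torque": the same for the moment, N m; "gripper_width": finger opening in m; "gripper_force": force on a finger pad.
Only numpy, scipy, OpenCV 4.12 (cv2) and the standard library are available. Lean on these libraries where they do the work, as an engineer would, in place of code of your own. Each camera call takes 0.05 s, during which the arm holds its last target. There are 200 camera calls.

### The job

Slide the loaded tray by its upright tab all the way into the slotted holder on the worktop, so that the holder keeps the square pot from turning. Then unscrew the pot's tight black cap anticlockwise, stop turning as soon as it comes free, lift it straight up and finish while still holding it level over the neck, clear of it by about two centimetres. The pot and the bearing stay in the tray, and the other things on the worktop are left alone.

Things in the scene. Friction and masses are not known exactly. Their poses are not given: they have to be found in the camera images.
- holder: Fixed aluminium U-shaped slot on the worktop. Rails 27 mm high, 96 mm apart inside, 120 mm outside; lips overhang each side by 9 mm, undersides 21 mm up; no floor. Origin: middle of the mouth at worktop height. Tray goes in along +x; stop face at x = +110 mm, rear end at +151. Flared guides reach out to x = -32 mm.
- tray: Loose grey tray 180 long (x), 92 wide, rim 18 high, floor 6 mm thick; about 0.7 kg loaded. Origin: centre of underside. Nose (x = +90 mm) enters first, x axis along the holder's. Fully home the nose meets the stop: origin at x = +20 mm in the holder's frame. Pot pocket centred at x = +52 mm (67 mm inside), bearing pocket at -14, grip tab at -66 (stays outside).
- tray_tab (a point): Top middle of the tray's upright grip tab: a plate 36 mm long along the tray's x, 10 mm thick along the tray's y, its top 62 mm above the worktop; the tray's axes. The plate is free below the top for 50 mm.
- pot: Square aluminium pot 64 x 64 mm, loose in the tray's front pocket (1.5 mm play, walls 11 mm up). Shoulder 62 mm up, then a round 42 mm neck with three sloping lugs (to 51 mm). Origin: centre of underside, 6 mm above the worktop. A sprung plate in the neck presses up on the cap with 22 N: tight, 0.2 to 0.6 N m to turn; a loose tray would turn along with it.
- pot_neck (a point): Top middle of the pot's neck once it is open (upper face of the risen follower plate), 91.5 mm above the pot's underside.
- cap: Round ribbed black cap, 60 mm wide, 28 mm high, 60 g. Origin: centre of its lower edge, z up; at the start 64 to 65 mm above the pot's underside. Starts with its x axis 1.08 to 1.26 rad clockwise (from above) of the pot's x axis. Turned anticlockwise it rises 2 to 3 mm and comes free from about 0.3 rad before to 0.3 rad past the pot's x axis; there it lifts straight off.
- cap_mark (a point): Outer end of the small raised pointer on the cap's top, 26 mm from the cap's centre along the cap's x axis.
- tray_bearing: Ball bearing, 47 mm diameter, 14 mm high, lying loose in the tray's middle pocket; rides along and stays there. Origin: centre of its underside.
- piston: Bystander: alloy piston, 60 mm diameter, 54 mm high, standing on the worktop. Origin: centre of its underside.
- small_bearing: Bystander: ball bearing, 40 mm diameter, 14 mm high, lying on the worktop. Origin: centre of its underside.
- pad: Bystander: brake pad, 42 x 84 x 12 mm, lying on the worktop. Origin: centre of its underside.
- screwdriver: Bystander: screwdriver, 215 mm long along its y, lying on the worktop. Origin: centre of its underside.
- lamp: Bystander: oblong tail lamp, 92 x 156 x 52 mm, lying on the worktop. Origin: centre of its underside.
There are look-alikes about, which are no part of the job. Several things have the shape of the cap; the one meant has the colours described above.

How it is judged (in metres and radians):
On the way, in this order (a step that is already met when the one before it is completed fails the run):
1. the tray is fully home in the holder while the pot is still capped (x of tray in the frame of holder above 0.015 m and y of tray in the frame of holder between -0.005 and 0.005 m and angle between the x axis of tray and the x axis of holder, either way round below 0.08 rad and angle between tray's own z axis and vertical below 0.05 rad and height (world z) of tray below 0.006 m and z of pot in the frame of tray below 0.01 m and x of pot in the frame of tray above 0.045 m and angle between pot's own z axis and vertical below 0.06 rad and z of cap in the frame of pot below 0.0665 m), for 0.2 s.
2. the cap has been turned until its lugs let go (x of tray in the frame of holder above 0.015 m and y of tray in the frame of holder between -0.005 and 0.005 m and angle between the x axis of tray and the x axis of holder, either way round below 0.08 rad and angle between tray's own z axis and vertical below 0.05 rad and height (world z) of tray below 0.006 m and z of pot in the frame of tray below 0.01 m and x of pot in the frame of tray above 0.045 m and angle between pot's own z axis and vertical below 0.06 rad and y of cap_mark in the frame of pot above -0.013 m and z of cap in the frame of pot below 0.08 m), for 0.05 s.
At the end, for the whole second after the job is handed in: Tray within 5 mm of home, straight and flat; pot upright in its pocket, bearing in its own; cap held still by the fingers, not touching the pot, its lower edge 5 to 45 mm above the neck, within 15 mm of the neck axis and 0.15 rad of level (x of tray in the frame of holder above 0.015 m and y of tray in the frame of holder between -0.005 and 0.005 m and angle between the x axis of tray and the x axis of holder, either way round below 0.08 rad and angle between tray's own z axis and vertical below 0.05 rad and height (world z) of tray below 0.006 m and z of pot in the frame of tray below 0.01 m and x of pot in the frame of tray above 0.045 m and angle between pot's own z axis and vertical below 0.06 rad and z of cap in the frame of pot between 0.0965 and 0.1365 m and horizontal distance between cap and pot below 0.015 m and angle between cap's own z axis and vertical below 0.15 rad and linear speed of each of cap, tray below 0.02 m/s and contact force between the fingers and cap above 1 N and contact force between cap and pot below 0.05 N and z of tray_bearing in the frame of tray below 0.012 m and horizontal distance between tray_bearing and tray below 0.04 m); the arm keeps its last pose, push and grip.
It fails at once if the cap, still on the neck, is turned well past the point where it comes free (more than 0.7 rad past the pot's x axis) (y of cap_mark in the frame of pot above 0.017 m and z of cap in the frame of pot below 0.075 m).
It fails at once if the pot is lifted out of its pocket or tipped (z of pot in the frame of tray above 0.016 m or angle between pot's own z axis and vertical above 0.25 rad).
It fails at once if a bystander on the worktop is moved by more than 25 mm (distance of any of piston, small_bearing, pad, screwdriver, lamp from where it was at the start of the episode above 0.025 m).
It also fails if it takes over 58 s, if anything falls off the work surface, if the arm or the gripper's body presses on something with over 40 N, if the wrist force passes 120 N, or if a joint passes its speed limit or range.

## Working session

There is one attempt and no reset: what is moved stays moved. The work goes in short steps, Python scripts to look and compute and a tool call to move; the robot and the scene stay as the last step left them, time stands still between calls to the robot, and variables do not carry over. Pictures are saved under pics/ and viewed, at most 10 in all, crops included, and the job is handed in when it is done.

Besides the shell and the picture viewer there is one more tool, called after "Request:" as a command line: name --pt "numbers of a row" for each row, then --argument value for the rest. servo_tool: Moves the arm, as the interface text tells. Its arguments: {"type":"object","properties":{"offset":{"type":"array","items":{"type":"array","items":{"type":"number"}}},"roll":{"type":"array","items":{"type":"number"}},"fingers":{"type":"number"},"squeeze":{"type":"number"}},"required":["offset","roll"]}

```bash
ls; mkdir -p pics; python3 - <<'E'
from rig import manip, imaging
import cv2,numpy as np
s=manip.get_state();print(s['t'],s['eef_pos'],s['eef_rot'],s['gripper_width'],manip.tips_ahead)
for n in ['top','side']:
    p,d=imaging.grab_frame(n);cv2.imwrite(f'pics/{n}0.png',p);np.savez(f'{n}0.npz',p=p,d=d)
    m=imaging.camera_model(n);print(n,m)
E
```

```text
pics
0.0 [ 0.20168576 -0.5910644   0.22189322] [[ 9.46424475e-01  3.22924985e-01 -4.08892402e-04]
 [ 3.22925243e-01 -9.46423624e-01  1.26971613e-03]
 [ 2.30376324e-05 -1.33373210e-03 -9.99999110e-01]] 0.09173400064810383 0.008
top {'camera_matrix': array([[392.47797078,   0.        , 252.52640279],
       [  0.        , 392.47797078, 196.51923696],
       [  0.        ,   0.        ,   1.        ]]), 'R': array([[ 0.00929078, -0.99993175, -0.00708381],
       [-0.99071623, -0.00824385, -0.13569598],
       [ 0.13562832,  0.00827877, -0.9907252 ]]), 't': array([-0.07845736,  0.56738062,  1.300685  ])}
side {'camera_matrix': array([[490.80384426,   0.        , 255.13621461],
       [  0.        , 490.80384426, 193.77754158],
       [  0.        ,   0.        ,   1.        ]]), 'R': array([[ 0.95827486, -0.28584043,  0.00212964],
       [-0.13676142, -0.46500695, -0.87467986],
       [ 0.25100917,  0.83789247, -0.48469641]]), 't': array([-0.56699213,  0.10036729,  1.55129239])}
```

View pics/top0.png

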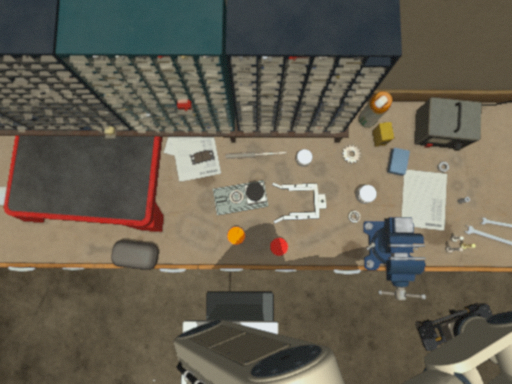

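View pics/side0.png

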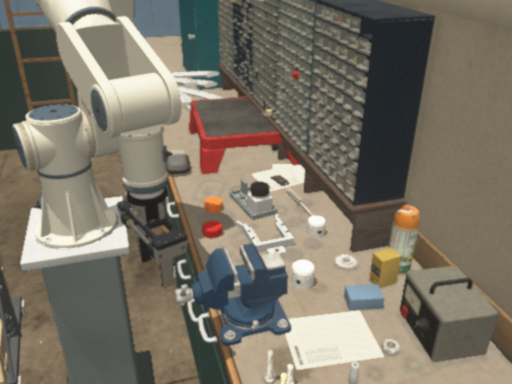

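```bash
python3 - <<'E'
import cv2,numpy as np
p=np.load('top0.npz')['p'];cv2.imwrite('pics/c1.png',cv2.resize(p[165:240,205:335],None,fx=6,fy=6,interpolation=cv2.INTER_CUBIC))
p=np.load('side0.npz')['p'];cv2.imwrite('pics/c2.png',cv2.resize(p[165:265,220:310],None,fx=6,fy=6,interpolation=cv2.INTER_CUBIC))
E
```

```text
(no output)
```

View pics/c1.png

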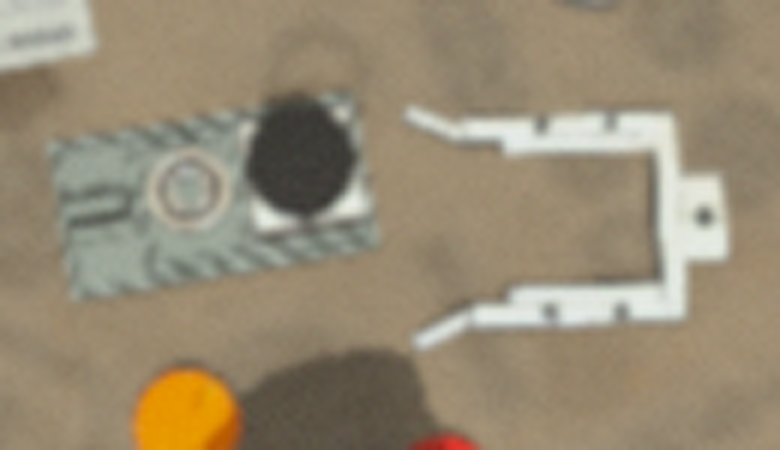

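View pics/c2.png

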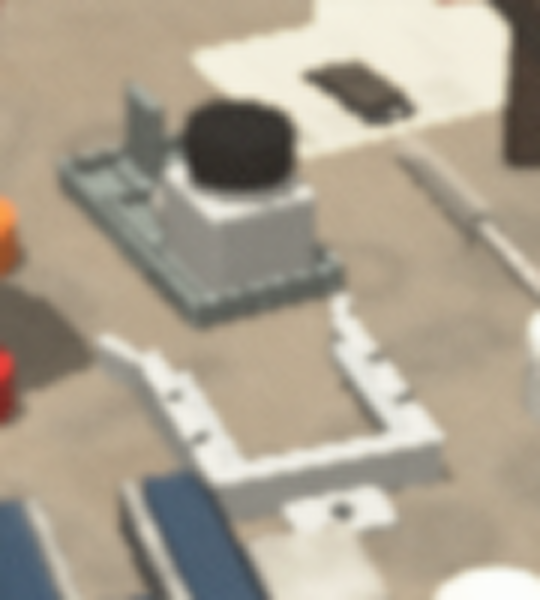

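```bash
cat > h.py <<'E'
import numpy as np,cv2
from rig import manip, imaging
def cast(K,R,t,uv,z):
    uv=np.atleast_2d(np.float64(uv)); d=np.c_[uv,np.ones(len(uv))]@np.linalg.inv(K).T@R  # world dirs
    c=-R.T@t; return c+d*((z-c[2])/d[:,2])[:,None]
def cam(n,s=None):
    m=imaging.camera_model(n);K=m['camera_matrix']
    if n!='wrist': return K,m['R'],m['t']
    T=np.eye(4);T[:3,:3]=s['eef_rot'];T[:3,3]=s['eef_pos'];W=np.linalg.inv(T@m['T_tool_cam'])
    return K,W[:3,:3],W[:3,3]
def ang(v): return np.degrees(np.arctan2(v[1],v[0]))
def totool(s,p): return 1000*np.array(s['eef_rot']).T@(np.array(p)-s['eef_pos'])
E
python3 - <<'E'
from h import *
C=cam('top');f=lambda l:np.array(l)/6+[205,165]-0.4
t=cast(*C,f([(48,145),(358,92),(380,245),(75,300)]),.018)
print(t.round(3),[np.linalg.norm(t[i]-t[i-1]).round(3) for i in range(4)],t.mean(0),ang(t[1]-t[0]),ang(t[2]-t[3]))
h=cast(*C,f([(460,118),(672,113),(686,320),(470,327)]),.027)
print(h.round(3),[np.linalg.norm(h[i]-h[i-1]).round(3) for i in range(4)],ang(h[1]-h[0]),ang(h[2]-h[3]))
print(cast(*C,f([(302,155)]),.098), cast(*C,f([(100,208)]),.062))
s=manip.get_state();m=imaging.camera_model('wrist');print(m,s['t'])
E
```

```text
[[ 0.597  0.066  0.018]
 [ 0.629 -0.114  0.018]
 [ 0.54  -0.127  0.018]
 [ 0.507  0.048  0.018]] [np.float64(0.092), np.float64(0.182), np.float64(0.09), np.float64(0.178)] [ 0.56839291 -0.03162195  0.018     ] -79.69701487989721 -79.23531858083011
[[ 0.613 -0.172  0.027]
 [ 0.617 -0.294  0.027]
 [ 0.498 -0.301  0.027]
 [ 0.493 -0.178  0.027]] [np.float64(0.121), np.float64(0.122), np.float64(0.119), np.float64(0.123)] -88.16628571659815 -87.64043256375288
[[ 0.58001275 -0.08162789  0.098     ]] [[0.55465795 0.0309743  0.062     ]]
{'camera_matrix': array([[304.42624707,   0.        , 255.80703097],
       [  0.        , 304.42624707, 191.00013684],
       [  0.        ,   0.        ,   1.        ]]), 'T_tool_cam': array([[ 1.07505414e-03, -9.59059136e-01, -2.83203845e-01,
         7.98552178e-02],
       [ 9.99999171e-01,  1.23183809e-03, -3.75532765e-04,
         5.33130490e-04],
       [ 7.09019412e-04, -2.83203207e-01,  9.59059665e-01,
        -1.62365652e-01],
       [ 0.00000000e+00,  0.00000000e+00,  0.00000000e+00,
         1.00000000e+00]])} 0.1
```

Request:
servo_tool --pt "0 0 -30" --pt "0 0 -30" --pt "37 -28 0" --pt "37 -28 0" --pt "37 -28 0" --pt "37 -28 0" --pt "37 -28 0" --pt "37 -28 0" --pt "37 -28 0" --pt "37 -28 0" --pt "37 -28 0" --pt "37 -28 0" --pt "37 -28 0" --pt "37 -28 0" --pt "37 -28 0" --pt "33 -32 0" --roll '[0,0,0,0,0,0,0,0,0,0,0,0,0,0,0,0]' --fingers 0

```text
t: 2.1
eef_pos: [0.5611, -0.0494, 0.2823]
eef_rot: [[0.946, 0.323, -0.0], [0.323, -0.946, -0.0], [-0.0, -0.0, -1.0]]
wrist_force: [-0.6, 0.2, 0.0]
gripper_width: 0.0917
gripper_force: 0.0
```

Request:
servo_tool --pt "0 0 0" --pt "0 0 0" --pt "0 0 0" --pt "0 0 0" --pt "0 0 0" --pt "0 0 15" --pt "0 0 15" --pt "0 0 0" --pt "0 0 0" --pt "0 0 0" --roll '[-0.178,-0.178,-0.178,-0.178,-0.178,-0.178,-0.178,-0.178,0,0]'

```text
t: 3.35
eef_pos: [0.5605, -0.0508, 0.2526]
eef_rot: [[-0.177, 0.984, 0.0], [0.984, 0.177, 0.0], [-0.0, 0.0, -1.0]]
wrist_force: [-0.2, -0.2, -0.0]
gripper_width: 0.0922
gripper_force: 0.0
```

```bash
python3 - <<'E'
from h import *
s=manip.get_state();print(s['t'],s['eef_pos'],s['eef_rot'],s['qpos'])
p,d=imaging.grab_frame('wrist');cv2.imwrite('pics/w1.png',cv2.resize(p,(800,600)))
np.savez('w1.npz',p=p,d=d,pos=s['eef_pos'],rot=s['eef_rot'])
E
```

```text
3.35 [ 0.56045148 -0.050765    0.25263047] [[-1.77120470e-01  9.84189178e-01  4.15314840e-05]
 [ 9.84189179e-01  1.77120470e-01  1.65112452e-06]
 [-5.73105707e-06  4.11672850e-05 -9.99999999e-01]] [-5.32857608e+00  1.30749801e+01  9.94429737e+01  3.41196810e-04
  6.74796856e+01 -1.55307868e+01]
```

View pics/w1.png

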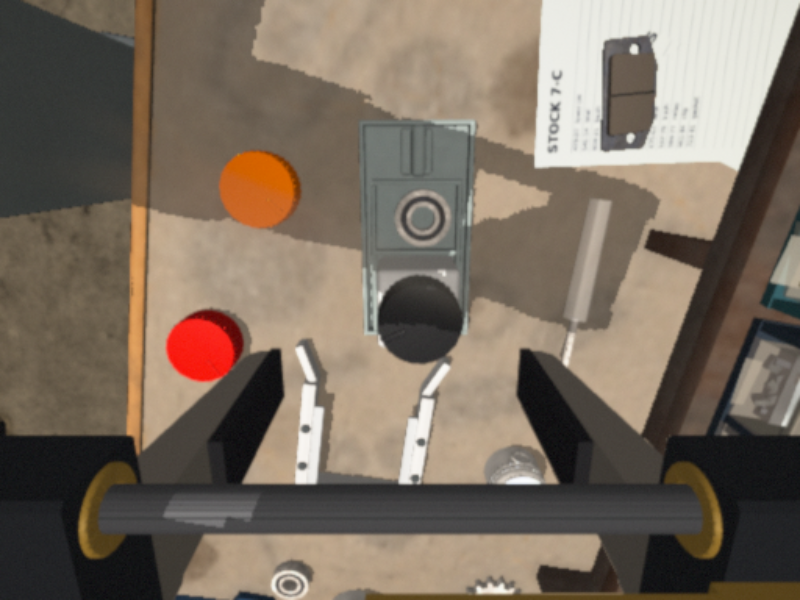

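```bash
python3 - <<'E'
from h import *
p=np.load('w1.npz')['p']
a=cv2.resize(p[70:220,215:320],None,fx=4,fy=4,interpolation=cv2.INTER_CUBIC)
b=cv2.resize(p[205:315,185:295],None,fx=3.4,fy=3.4,interpolation=cv2.INTER_CUBIC)
o=np.zeros((600,800,3),np.uint8);o[:600,:420]=a;o[:b.shape[0],425:425+b.shape[1]]=b;cv2.imwrite('pics/w1c.png',o)
E
```

```text
(no output)
```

View pics/w1c.png

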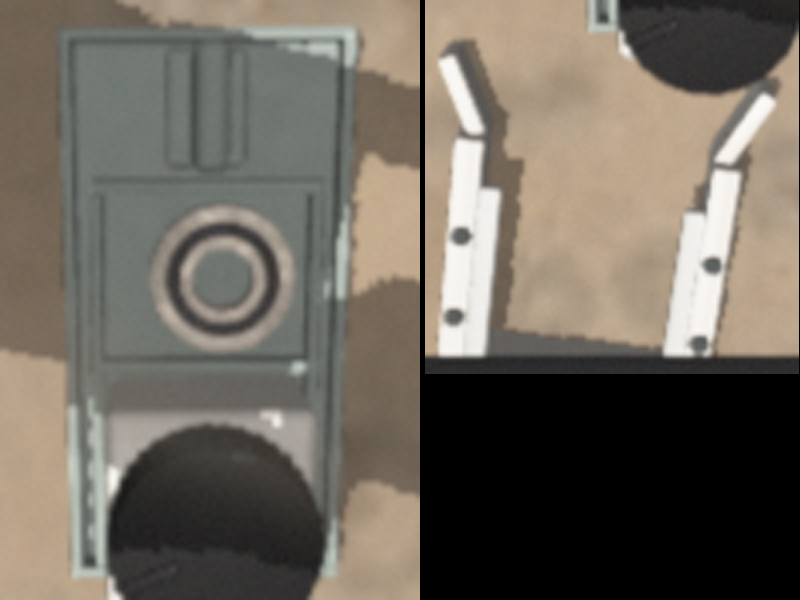

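```bash
python3 - <<'E'
from h import *
z=np.load('w1.npz');s=dict(eef_pos=z['pos'],eef_rot=z['rot']);C=cam('wrist',s)
fa=lambda l:np.array(l)/4+[215,70]-.4; fb=lambda l:(np.array(l)-[425,0])/3.4+[185,205]-.4
L=np.linalg.norm
t=cast(*C,fa([(61,32),(356,30),(337,575),(73,577)]),.018)
print(t.round(4)[:,:2],[L(t[i]-t[i-1]).round(3) for i in range(4)],t.mean(0).round(4),ang(t[2]-t[1]),ang(t[3]-t[0]))
q=cast(*C,fa([(195,44),(229,44),(229,169),(195,169)]),.062);print('tab',q.mean(0).round(4),[L(q[i]-q[i-1]).round(4) for i in range(4)],ang(q[2]-q[1]))
print('brg',cast(*C,fa([(223,278)]),.020).round(4))
h=cast(*C,fb([(456,140),(440,355),(500,188),(484,355),(741,170),(714,345),(686,212),(664,355)]),.027);print(h.round(4)[:,:2])
print([ang(h[i+1]-h[i]) for i in (0,2,4,6)])
d=np.radians(-88);n=np.array([-np.sin(d),np.cos(d)]);print('lat',h[:,:2]@n,'along',h[:,:2]@[np.cos(d),np.sin(d)])
dd=z['d'];print('depth chk',dd[int(fa([(400,560)])[0][1]),int(fa([(400,560)])[0][0])])
for n_,uv in (('floor',fa([(30,500)])[0]),('tab',fa([(212,100)])[0]),('rail',fb([(445,340)])[0])):
    u,v=uv.astype(int);K,R,tt=C;X=R.T@(dd[v,u]*np.linalg.inv(K)@[u,v,1]-tt);print(n_,X.round(4))
E
```

```text
[[ 0.5099  0.0493]
 [ 0.5987  0.0659]
 [ 0.6316 -0.1088]
 [ 0.5415 -0.1259]] [np.float64(0.178), np.float64(0.09), np.float64(0.178), np.float64(0.092)] [ 0.5704 -0.0299  0.018 ] -79.31991801299118 -79.77493521575197
tab [0.5581 0.0349 0.062 ] [np.float64(0.033), np.float64(0.0093), np.float64(0.0331), np.float64(0.0095)] -78.88255256404719
brg [[ 0.5729 -0.0151  0.02  ]]
[[ 0.4951 -0.1793]
 [ 0.5008 -0.2844]
 [ 0.5159 -0.1981]
 [ 0.5199 -0.281 ]
 [ 0.6135 -0.1719]
 [ 0.6188 -0.2578]
 [ 0.5946 -0.1953]
 [ 0.5981 -0.2668]]
[np.float64(-86.87638318280892), np.float64(-87.22315075266462), np.float64(-86.50499971829043), np.float64(-87.23072437958244)]
lat [0.48851401 0.49057795 0.5086636  0.50978915 0.60716265 0.60940928
 0.58742384 0.58838535] along [0.19650075 0.30173219 0.21593679 0.29894573 0.19318304 0.27926512
 0.21593695 0.28754583]
depth chk 0.43922064
floor [ 0.5214 -0.1053  0.0015]
tab [0.5569 0.0373 0.0623]
rail [ 0.5012 -0.2755  0.0268]
```

```bash
python3 - <<'E'
from h import *
z=np.load('w1.npz');s=dict(eef_pos=z['pos'],eef_rot=z['rot'])
def edges(C,p,seeds):
    # subpixel edge along scan lines crossing a line between world pts at z=.027, fit line in world
    K,R,t=C;g=cv2.GaussianBlur(cv2.cvtColor(p,cv2.COLOR_BGR2GRAY),(3,3),0).astype(np.float32)
    out=[]
    for a,b in seeds:
        P=[]
        for f in np.linspace(.08,.92,25):
            c=np.array(a)+f*(np.array(b)-a);xs=np.arange(-.006,.006,.0003)
            W=np.c_[c[0]+xs,np.full(len(xs),c[1]),np.full(len(xs),.027)]
            q=(W@R.T+t)@K.T;q=(q[:,:2]/q[:,2:]).astype(np.float32)
            v=cv2.remap(g,q[:,:1],q[:,1:],cv2.INTER_LINEAR)[:,0];dv=np.abs(np.diff(v));k=dv.argmax()
            P.append((c[0]+xs[k]+.00015,c[1]))
        P=np.array(P);k=np.polyfit(P[:,1],P[:,0],1);r=P[:,0]-np.polyval(k,P[:,1]);ok=abs(r)<2*np.median(abs(r))+3e-4
        k=np.polyfit(P[ok,1],P[ok,0],1);out.append((np.degrees(np.arctan2(-1,-k[0])).round(2),np.polyval(k,-.23).round(4),r[ok].std().round(5)))
    return out
sd=[((.495,-.18),(.5008,-.284)),((.6135,-.172),(.6188,-.258)),((.5159,-.199),(.5199,-.281)),((.5946,-.196),(.5981,-.267))]
print(edges(cam('wrist',s),z['p'],sd))
sd=[((.493,-.18),(.498,-.30)),((.613,-.172),(.617,-.29))]
print(edges(cam('top'),np.load('top0.npz')['p'],sd))
E
```

```text
[(np.float64(-87.32), np.float64(0.4968), np.float64(0.00034)), (np.float64(-87.28), np.float64(0.6164), np.float64(0.00035)), (np.float64(-87.34), np.float64(0.5178), np.float64(0.00029)), (np.float64(-87.33), np.float64(0.5958), np.float64(0.00019))]
[(np.float64(-86.88), np.float64(0.4946), np.float64(0.00103)), (np.float64(-86.77), np.float64(0.6134), np.float64(0.0009))]
```

Request:
servo_tool --pt "17 2.5 36" --pt "17 2.5 36" --pt "17 2.5 36" --pt "17 2.5 36" --pt "17 2.5 36" --pt "0 0 20" --pt "0 0 18" --pt "0 0 0" --pt "0 0 0" --roll '[-0.005,0,0,0,0,0,0,0,0]'

```text
t: 4.53
eef_pos: [0.5576, 0.0349, 0.0353]
eef_rot: [[-0.185, 0.983, 0.001], [0.983, 0.185, 0.0], [-0.0, 0.001, -1.0]]
wrist_force: [1.4, -0.1, 0.2]
gripper_width: 0.0917
gripper_force: 0.0
```

Request:
servo_tool --pt "0 0 0" --pt "0 0 0" --pt "0 0 0" --pt "0 0 0" --pt "0 0 0" --pt "0 0 0" --pt "0 0 0" --pt "0 0 0" --roll '[0,0,0,0,0,0,0,0]' --fingers 1 --squeeze 35

```text
t: 5.52
eef_pos: [0.557, 0.0351, 0.0346]
eef_rot: [[-0.186, 0.983, -0.0], [0.983, 0.186, 0.0], [0.0, -0.0, -1.0]]
wrist_force: [-0.5, 0.2, -0.4]
gripper_width: 0.0141
gripper_force: 0.0
```

Request:
servo_tool --pt "0 0 0" --pt "0 0 0" --pt "0 0 0" --pt "0 0 0" --roll '[0,0,0,0]'

```text
t: 6.02
eef_pos: [0.5572, 0.0351, 0.0346]
eef_rot: [[-0.186, 0.983, 0.0], [0.983, 0.186, 0.0], [-0.0, 0.0, -1.0]]
wrist_force: [1.5, 0.1, -1.4]
gripper_width: 0.0099
gripper_force: 35.0
```

Request:
servo_tool --pt "-2 -2.5 0" --pt "-2 -2.5 0" --pt "-2 -2.5 0" --pt "-2 -2.5 0" --pt "-2 -2.5 0" --pt "-2 -2 0" --pt "0 0 0" --pt "0 0 0" --roll '[0.024,0.024,0.024,0.024,0.024,0.02,0,0]'

```text
t: 7.02
eef_pos: [0.5437, 0.021, 0.0346]
eef_rot: [[-0.047, 0.999, -0.001], [0.999, 0.047, -0.0], [-0.0, -0.001, -1.0]]
wrist_force: [-0.7, -2.6, 0.1]
gripper_width: 0.0099
gripper_force: 35.0
```

```bash
python3 - <<'E'
from h import *
s=manip.get_state();print(s['t'],s['eef_pos'],s['wrist_force'],s['gripper_force']);R=s['eef_rot'];print('y ang',ang(R[:,1]))
p,d=imaging.grab_frame('wrist')
np.savez('w2.npz',p=p,d=d,pos=s['eef_pos'],rot=s['eef_rot'])
t,_=imaging.grab_frame('top')
o=np.zeros((600,800,3),np.uint8);o[:384,:512]=p;o[384:600,:432]=cv2.resize(t[160:232,205:349],None,fx=3,fy=3,interpolation=cv2.INTER_CUBIC);cv2.imwrite('pics/w2.png',o)
for P in [(.5542-.046*.0468,-.1757+.046*.9989)]: print(totool(s,[*P,s['eef_pos'][2]]).round(1))
E
```

```text
7.025 [0.54372525 0.02099607 0.03460854] [-0.71244483 -2.59230914  0.05127519] 34.99888300895691
y ang 2.6950559162789096
[-1.51e+02  1.20e+00  1.00e-01]
```

View pics/w2.png

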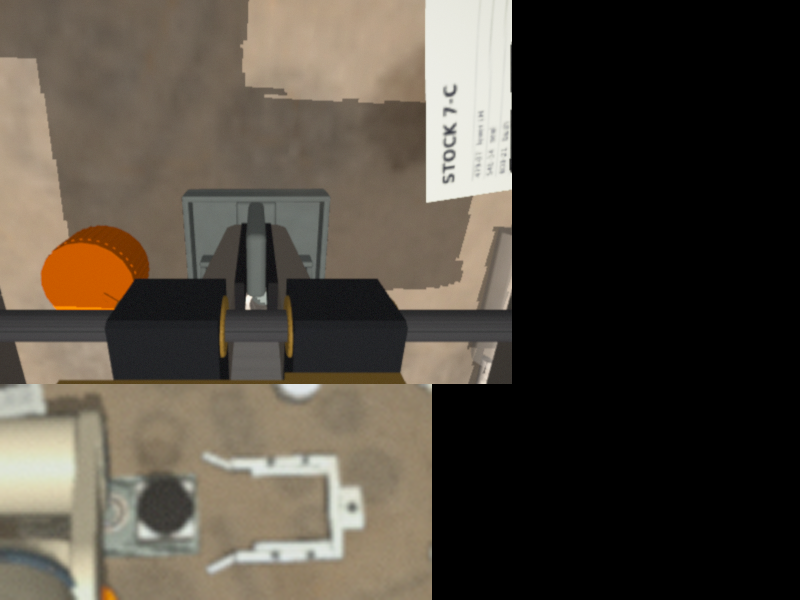

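Request:
servo_tool --pt "-5 1.2 0" --pt "-10 0 0" --pt "-10 0 0" --pt "-10 0 0" --pt "-10 0 0" --pt "-10 0 0" --pt "-10 0 0" --pt "-10 0 0" --pt "-10 0 0" --pt "-5 0 0" --pt "0 0 0" --roll '[0,0,0,0,0,0,0,0,0,0,0]'

```text
t: 8.5
eef_pos: [0.5494, -0.0688, 0.0346]
eef_rot: [[-0.047, 0.999, -0.0], [0.999, 0.047, -0.0], [-0.0, -0.0, -1.0]]
wrist_force: [-0.9, -1.1, 1.8]
gripper_width: 0.0098
gripper_force: 35.0
```

Request:
servo_tool --pt "-8 0 0" --pt "-10 0 0" --pt "-10 0 0" --pt "-10 0 0" --pt "-8 0 0" --pt "-5 0 0" --pt "-3 0 0" --pt "-2 0 0" --pt "-2 0 0" --pt "0 0 0" --roll '[0,0,0,0,0,0,0,0,0,0]'

```text
t: 9.75
eef_pos: [0.5521, -0.126, 0.0346]
eef_rot: [[-0.047, 0.999, -0.0], [0.999, 0.047, 0.001], [0.001, -0.0, -1.0]]
wrist_force: [-1.1, 4.1, 2.0]
gripper_width: 0.0099
gripper_force: 35.0
```

Request:
servo_tool --pt "-2 0 0" --pt "-1.5 0 0" --pt "-1.5 0 0" --pt "0 0 0" --pt "0 0 0" --roll '[0,0,0,0,0]'

```text
t: 10.38
eef_pos: [0.5523, -0.13, 0.0346]
eef_rot: [[-0.047, 0.999, -0.001], [0.999, 0.047, 0.002], [0.002, -0.0, -1.0]]
wrist_force: [-0.3, 11.1, 3.2]
gripper_width: 0.0097
gripper_force: 35.0
```

Request:
servo_tool --pt "-1.5 0 0" --pt "-1.5 0 0" --pt "0 0 0" --pt "0 0 0" --roll '[0,0,0,0]'

```text
t: 10.88
eef_pos: [0.5523, -0.1303, 0.0346]
eef_rot: [[-0.045, 0.999, -0.001], [0.999, 0.045, 0.005], [0.005, -0.001, -1.0]]
wrist_force: [0.6, 28.4, 6.8]
gripper_width: 0.0098
gripper_force: 35.0
```

Request:
servo_tool --pt "1.5 0 0" --pt "1.5 0 0" --pt "0 0 0" --roll '[0,0,0]'

```text
t: 11.25
eef_pos: [0.5524, -0.1302, 0.0346]
eef_rot: [[-0.047, 0.999, -0.0], [0.999, 0.047, 0.002], [0.002, -0.0, -1.0]]
wrist_force: [0.1, 8.4, 3.3]
gripper_width: 0.0096
gripper_force: 35.0
```

Request:
servo_tool --pt "0 0 0" --pt "0 0 0" --pt "0 0 0" --pt "0 0 0" --pt "0 0 0" --pt "0 0 -15" --pt "0 0 -30" --pt "0 0 -50" --pt "0 0 -50" --pt "0 0 -50" --pt "0 0 -20" --pt "0 0 0" --pt "0 0 0" --roll '[0,0,0,0,0,0,0,0,0,0,0,0,0]' --fingers 0

```text
t: 12.88
eef_pos: [0.5519, -0.1313, 0.2489]
eef_rot: [[-0.047, 0.999, -0.001], [0.999, 0.047, 0.0], [0.0, -0.001, -1.0]]
wrist_force: [0.4, -0.6, -0.2]
gripper_width: 0.0919
gripper_force: 0.0
```

```bash
python3 - <<'E'
from h import *
s=manip.get_state();print(s['t'],s['eef_pos'],s['qpos'])
p,d=imaging.grab_frame('wrist')
np.savez('w3.npz',p=p,d=d,pos=s['eef_pos'],rot=s['eef_rot']);C=cam('wrist',s)
cv2.imwrite('pics/w3.png',cv2.resize(p,(800,600)))
E
```

```text
12.875 [ 0.55186313 -0.13129494  0.24889135] [-1.35344971e+01  1.37157617e+01  9.91018274e+01  7.39854783e-04
  6.72422502e+01 -1.62273537e+01]
```

View pics/w3.png

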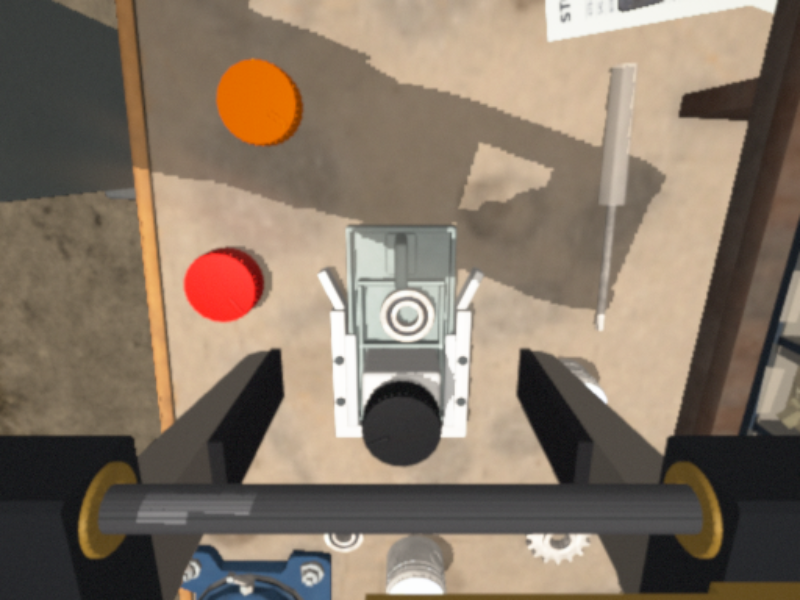

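```bash
python3 - <<'E'
from h import *
z=np.load('w3.npz');s=dict(eef_pos=z['pos'],eef_rot=z['rot']);C=cam('wrist',s);p=z['p']
g=p.max(2);m=((g<62)*255).astype(np.uint8);m[300:]=0;m[:235]=0;m[:,:222]=0;m[:,292:]=0
m=cv2.morphologyEx(m,cv2.MORPH_OPEN,np.ones((3,3)))
c=max(cv2.findContours(m,0,1)[0],key=cv2.contourArea)[:,0].astype(float)
print(c.min(0),c.max(0))
low=c[c[:,1]>268]  # far half: top rim
W=cast(*C,low,.0985)[:,:2]
A=np.c_[2*W,np.ones(len(W))];x=np.linalg.lstsq(A,(W**2).sum(1),rcond=None)[0];print('centre',x[:2].round(4),'r',np.sqrt(x[2]+x[:2]@x[:2]).round(4))
print('mark',cast(*C,np.array([(377,437)])/1.5625,.0985))
print('tab',cast(*C,np.array([(401.5,236),(401.5,284)])/1.5625,.062).round(4))
t=cast(*C,np.array([(347,226),(456,225)])/1.5625,.018);print(t.round(4))
d=z['d'];u,v=int(402/1.5625),int(424/1.5625);K,R,tt=C;print('top',(R.T@(d[v,u]*np.linalg.inv(K)@[u,v,1]-tt)).round(4))
for P in [(x[0],x[1],.0825),(.5576,-.2476,.0825)]:print(totool(s,P).round(1))
E
```

```text
[232. 244.] [281. 296.]
centre [ 0.5582 -0.2464] r 0.0281
mark [[ 0.54042188 -0.25283603  0.0985    ]]
tab [[ 0.5517 -0.1066  0.062 ]
 [ 0.5535 -0.1431  0.062 ]]
[[ 0.5069 -0.1074  0.018 ]
 [ 0.5966 -0.1022  0.018 ]]
top [ 0.5582 -0.2394  0.1003]
[-115.4    1.1  166.4]
[-116.5    0.4  166.4]
```

Request:
servo_tool --pt "-29 0.7 20" --pt "-29 0 20" --pt "-29 0 20" --pt "-29 0 20" --pt "0 0 30" --pt "0 0 30" --pt "0 0 18" --pt "0 0 10" --pt "0 0 0" --pt "0 0 0" --roll '[0,0,0,0,0,0,0,0,0,0]'

```text
t: 14.18
eef_pos: [0.5593, -0.2475, 0.0825]
eef_rot: [[-0.047, 0.999, 0.001], [0.999, 0.047, -0.001], [-0.001, 0.001, -1.0]]
wrist_force: [-0.2, -0.6, 0.5]
gripper_width: 0.0919
gripper_force: 0.0
```

Request:
servo_tool --pt "0 0 0" --pt "0 0 0" --pt "0 0 0" --pt "0 0 0" --pt "0 0 0" --pt "0 0 0" --pt "0 0 0" --pt "0 0 0" --roll '[0,0,0,0,0,0,0,0]' --fingers 1 --squeeze 55

```text
t: 15.18
eef_pos: [0.5585, -0.2473, 0.0817]
eef_rot: [[-0.047, 0.999, -0.0], [0.999, 0.047, -0.0], [-0.0, -0.0, -1.0]]
wrist_force: [-3.2, -0.2, 5.0]
gripper_width: 0.0595
gripper_force: 55.0
```

```bash
cat > st.py <<'E'
from h import *
s=manip.get_state();print(s['t'],s['eef_pos'].round(4),'yang',ang(s['eef_rot'][:,1]).round(1),'F',s['wrist_force'].round(1),'M',s['ft_torque'].round(2),s['gripper_width'],s['gripper_force'],'q6',s['qpos'][5].round(1))
E
python3 st.py
```

```text
15.175 [ 0.5585 -0.2473  0.0817] yang 2.7 F [-3.2 -0.2  5. ] M [-0.15  0.46 -0.01] 0.05945999129788468 55.00242467969656 q6 -26.7
```

Request:
servo_tool --pt "0 0 0" --pt "0 0 0" --pt "0 0 -0.2" --pt "0 0 -0.2" --pt "0 0 -0.2" --pt "0 0 -0.2" --pt "0 0 -0.2" --pt "0 0 0" --roll '[-0.08,-0.08,-0.08,-0.08,-0.08,-0.08,-0.08,0]'

```text
t: 16.18
eef_pos: [0.5586, -0.2474, 0.0831]
eef_rot: [[-0.571, 0.821, -0.0], [0.821, 0.571, -0.0], [-0.0, -0.0, -1.0]]
wrist_force: [-5.0, -0.3, 8.8]
gripper_width: 0.0591
gripper_force: 55.0
```

```bash
python3 st.py
```

```text
16.175 [ 0.5586 -0.2474  0.0831] yang 34.8 F [-5.  -0.3  8.8] M [-0.03  0.64  0.1 ] 0.0590605444771043 55.00410083681345 q6 -58.9
```

Request:
servo_tool --pt "0 0 -0.2" --pt "0 0 -0.2" --pt "0 0 -0.2" --pt "0 0 0" --roll '[-0.08,-0.08,-0.08,0]'

```text
t: 16.68
eef_pos: [0.5586, -0.2475, 0.0838]
eef_rot: [[-0.75, 0.661, -0.0], [0.661, 0.75, -0.0], [-0.0, -0.0, -1.0]]
wrist_force: [-4.4, -0.6, 9.3]
gripper_width: 0.0593
gripper_force: 55.0
```

```bash
python3 st.py
```

```text
16.675 [ 0.5586 -0.2475  0.0838] yang 48.6 F [-4.4 -0.6  9.3] M [-0.01  0.68  0.13] 0.05925047926906984 55.00446064397693 q6 -72.6
```

Request:
servo_tool --pt "0 0 -0.1" --pt "0 0 -0.1" --pt "0 0 0" --roll '[-0.06,-0.06,0]'

```text
t: 17.05
eef_pos: [0.5588, -0.2476, 0.0842]
eef_rot: [[-0.824, 0.567, 0.0], [0.567, 0.824, -0.0], [-0.001, -0.0, -1.0]]
wrist_force: [-4.9, -0.9, 11.9]
gripper_width: 0.0596
gripper_force: 55.0
```

```bash
python3 st.py
```

```text
17.05 [ 0.5588 -0.2476  0.0842] yang 55.5 F [-4.9 -0.9 11.9] M [-0.07  0.72  0.05] 0.05958531532898088 55.005958657711744 q6 -79.5
```

Request:
servo_tool --pt "0 0 -0.1" --pt "0 0 -0.1" --pt "0 0 0" --roll '[-0.05,-0.05,0]'

```text
t: 17.42
eef_pos: [0.5587, -0.2476, 0.0843]
eef_rot: [[-0.876, 0.482, 0.0], [0.482, 0.876, -0.0], [-0.0, -0.0, -1.0]]
wrist_force: [-4.8, -1.2, 10.3]
gripper_width: 0.0591
gripper_force: 55.0
```

```bash
python3 st.py
```

```text
17.425 [ 0.5587 -0.2476  0.0843] yang 61.2 F [-4.8 -1.2 10.3] M [-0.1   0.75 -0.02] 0.05906020999088679 55.00532314181328 q6 -85.2
```

Request:
servo_tool --pt "0 0 -0.1" --pt "0 0 -0.1" --pt "0 0 0" --roll '[-0.05,-0.05,0]'

```text
t: 17.8
eef_pos: [0.5586, -0.2475, 0.0843]
eef_rot: [[-0.92, 0.392, 0.0], [0.392, 0.92, -0.0], [-0.0, -0.0, -1.0]]
wrist_force: [-5.4, -1.7, 8.7]
gripper_width: 0.0597
gripper_force: 55.0
```

```bash
python3 st.py;  python3 - <<'E'
from h import *
p,d=imaging.grab_frame('wrist');a=cv2.resize(p,None,fx=1.5,fy=1.5)
cv2.imwrite('pics/w4.png',a[:600,:780])
E
```

```text
17.8 [ 0.5586 -0.2475  0.0843] yang 66.9 F [-5.4 -1.7  8.7] M [-0.14  0.61  0.03] 0.059676222440165995 55.00428261235356 q6 -90.9
```

View pics/w4.png

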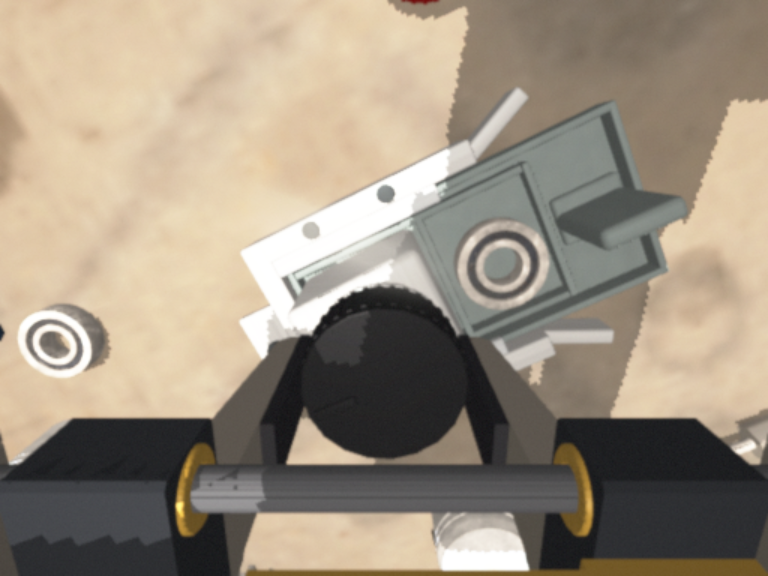

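Request:
servo_tool --pt "0 0 -1" --pt "0 0 -1" --pt "0 0 -1" --pt "0 0 0" --roll '[0,0,0,0]'

```text
t: 18.35
eef_pos: [0.5587, -0.2473, 0.0867]
eef_rot: [[-0.92, 0.393, -0.0], [0.393, 0.92, 0.0], [0.0, 0.0, -1.0]]
wrist_force: [-0.7, -1.1, -1.5]
gripper_width: 0.0591
gripper_force: 55.0
```

```bash
python3 st.py
```

```text
18.35 [ 0.5587 -0.2473  0.0867] yang 66.9 F [-0.7 -1.1 -1.5] M [-0.22  0.01 -0.04] 0.059125616160301105 54.99915651977062 q6 -90.9
```

Request:
servo_tool --pt "0 0 -2" --pt "0 0 -2" --pt "0 0 -2" --pt "0 0 0" --roll '[0,0,0,0]'

```text
t: 18.85
eef_pos: [0.559, -0.2473, 0.0932]
eef_rot: [[-0.92, 0.393, 0.001], [0.393, 0.92, -0.0], [-0.001, 0.0, -1.0]]
wrist_force: [-0.1, 0.5, 0.5]
gripper_width: 0.0599
gripper_force: 55.0
```

```bash
python3 st.py
```

```text
18.85 [ 0.559  -0.2473  0.0932] yang 66.9 F [-0.1  0.5  0.5] M [-0.08 -0.04  0.03] 0.059864405640330215 55.00028232112527 q6 -90.9
```

Force near zero, so the cap is free and the pot is not coming along. Lift the rest.

Request:
servo_tool --pt "0 0 -6" --pt "0 0 -6" --pt "0 0 -6" --pt "0 0 -6" --pt "0 0 -6" --pt "0 0 -4" --pt "0 0 -2" --pt "0 0 0" --pt "0 0 0" --pt "0 0 0" --pt "0 0 0" --roll '[0,0,0,0,0,0,0,0,0,0,0]'

```text
t: 20.23
eef_pos: [0.5586, -0.2473, 0.1286]
eef_rot: [[-0.92, 0.393, -0.0], [0.393, 0.92, 0.0], [0.0, -0.0, -1.0]]
wrist_force: [0.6, -0.0, -0.2]
gripper_width: 0.0595
gripper_force: 55.0
```

```bash
python3 st.py;  python3 - <<'E'
from h import *
p,d=imaging.grab_frame('side')
cv2.imwrite('pics/s5.png',cv2.resize(p[140:290,190:350],None,fx=4,fy=4,interpolation=cv2.INTER_CUBIC))
E
```

```text
20.225 [ 0.5586 -0.2473  0.1286] yang 66.9 F [ 0.6 -0.  -0.2] M [ 0.01 -0.17  0.02] 0.05947845083908493 54.99946424737573 q6 -90.9
```

View pics/s5.png

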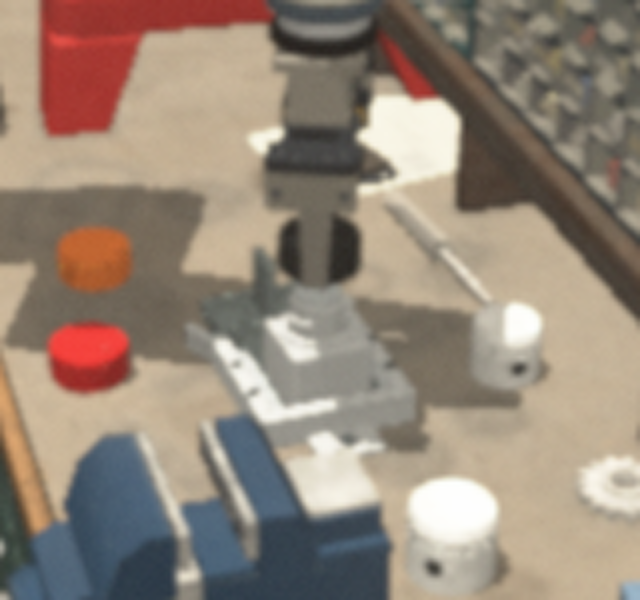

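The picture shows the cap at (320,250) held level above the bare neck at (320,305), with the pot seated in the tray in the holder.

```bash
python3 -c "
from rig import close_job
print(close_job())"
```

```text
the job is handed in; nothing more can be done
None
```

The job is handed in at about 20 s of the 58 s limit: the tray is home in the holder, and the black cap is unscrewed and held level about 2 cm above the neck; no verdict was returned.

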